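# Load the chopper and lock its lid

### The arm

A 6-joint arm with a two-finger parallel gripper is mounted at the origin on the work surface. World frame = base frame: x ahead of the robot, y to its left, z up, the work surface at z = 0. Lengths are in m, angles in rad, forces in N, time in s.
With the tool pointing down it reaches from about 0.35 to 0.775 m from the base axis. Payload 7.3 kg.
Tool frame: the origin (TCP) lies on the centre line of the jaws, within the pads' length; the fingertips stand 17 mm ahead of it and the grasp point (between the pads) lies 2 mm behind it (robot.tcp_to_tips is the distance from the TCP to the fingertips, in m); z points along the fingers, y is the line along which they close (so a half turn about z gives the same grasp; the last joint's range is limited). The gripper opens to 92 mm and grips with 3 to 60 N. Pads are 19 mm wide; open, the fingers measure 130 mm over their backs; the gripper's body (75 mm by 190 mm) begins 47 mm behind the grasp point.
Start: joints at [-1.474, 0.342, 1.524, -0, 1.275, -0.146], TCP at [0.126, -0.51, 0.244] pointing down, gripper open.
Joint ranges: [-2.53, 2.53], [-0.77, 2.02], [0.04, 2.7], [-1, 4.14], [0.28, 2.66], [-3.11, 3.11]. Speed limits (rad/s): [2.57, 2.57, 3.14, 3.14, 3.14, 3.14].

### API

Orientations are given as [roll, pitch, yaw] about the fixed x, y, z axes, in that order (R = Rz(yaw) Ry(pitch) Rx(roll)).
In Python, from cell import robot gives the robot as it stands. The module is installed in compiled form; this text tells all that it offers.
- The arm moves only by the tool carry_out, never from a script. Its argument "commands" is a list of rows, each a list of 3 entries, a list of its own where there are three numbers: the shift along the tool's x, y, z in m, then the turn about the tool's z in rad, then the opening, from 0 (shut) to 1 (fully open). In form: [[[dx, dy, dz], yaw, claw], ...]. A call has 1 to 20 rows; each row shifts and turns the commanded pose from where the row before left it, along the tool's axes as they then stand; what a row does not reach is not made up. A row lasts 1/8 s, in which the tool goes at most 62.5 mm and 10.7 degrees, less where a joint would pass 70% of its speed; a pose out of reach is approached as far as the arm can. A call is refused whole if a number of a shift passes 0.0625 or a number of a turn 0.188, either way. A call with a gripper value outside its range is refused whole. The fingers move at their own pace and stop on an object; "newtons" is the grip in N (left out, the last holds). Time passes only in rows, so rows that do not move let the fingers close. It gives the time, the measured TCP pose, the force, the opening and the grip force at its end, in the units of the state.
- robot.observe(): the state, without advancing time (a new reading comes with each control period).
- robot.read_camera(name): name is "side" or "top" or "wrist"; returns a dict with "pixels" (480x640x3 uint8, red, green, blue), "fx", "fy", "cx", "cy" (pixels), "view" (4x4, takes a point from world to camera coordinates); the wrist camera has in their place "T_tool_cam" (4x4, takes a point from camera to tool coordinates, whose origin is the TCP and whose axes are the flange's). Camera axes: x right, y up, looking along -z (the intrinsics and any distortion apply to the point x, -y, -z); pixel columns grow to the right and rows downward; lengths in m; the calibration is good to about 2 mm. The wrist camera is an equidistant fisheye: a pixel r from the principal point sees the ray r / f radians off the axis. A picture is of the moment at which its call begins: read the wrist's pose just before it. There is no depth.
- robot.hand_in(): hands the job in; it is judged then, once.
Trained networks look in a picture, given as the dict that the camera call returned (one of the last four; its "shot" number tells which), for a name from the list of things; names that differ only in an ending like _2 or _b are one class to them, and where a whole thing is asked for, a point or a joint stands for the part that bears it (a point fixed in the world has none). Each returns a list of dicts, best first, with "p" (0 to 1); they miss things now and then, are a little off and sometimes report something else, mostly with a low value. They report only what shows in the picture. A call takes as long as a camera call. They do not tell look-alikes from the thing itself.
- robot.find_in(picture, name): "at" ([column, row] in pixels, amid what is visible of it).
- robot.tip_of(picture, name): "at" ([column, row] in pixels: a listed point, or the origin of a listed thing).
The state is a dict: "time": time; "qpos": joint angles; "qvel": joint speeds; "joint_efforts": joint torques, N m; "tool_pos": TCP position; "tool_rot": TCP orientation; "contact_force": force on the tool from outside, world axes, zero at the start; "torque": the same for the moment, N m; "opening": finger opening in m; "grip_force": force on a finger pad.
Only numpy, scipy, OpenCV 4.12 (cv2) and the standard library are available. Lean on these libraries where they do the work, as an engineer would, in place of code of your own. Each camera call takes 0.05 s, during which the arm holds its last target. There are 200 camera calls.

### The job

Load the food chopper: tip the radish pieces from the steel pan into its bowl and set the pan back down flat on the counter. Then put the lid on with its two lugs in the collar's notches, push it down and turn it clockwise about a quarter-turn to the stop, and let go so that it springs up locked. Leave the bowls, the glass and the dish alone.

Things in the scene. Friction and masses are not known exactly. Their poses are not given: they have to be found in the camera images.
- chopper: White food chopper fixed to the counter. Round motor base, diameter 172 mm, with a small box-shaped panel and black dial on its local -x side (towards the robot, within 0.5 rad). On it an open clear bowl, inner radius 60 mm, inner floor 72 mm above the counter, topped by a grey bayonet collar of outer radius 78 mm, top 140 mm above the counter. Origin: centre of underside; z up.
- chopper_mouth (a point): Centre of the collar's top plane, 140 mm above the counter; chopper's axes. The collar's flange is 8 mm thick, with a round opening of radius 62.5 mm and two notches opposite each other on local +x and -x. Under the flange a channel runs clockwise (seen from above) from each notch to a solid stop about 84 deg on; the other way is blocked.
- notch (a point): Middle of the +x notch at the collar's top, 68 mm from the axis; its twin is opposite (-x). Notch: gap in the flange about 32 mm wide reaching out to radius 74 mm.
- lock_mark (a point): Where the lug from the +x notch ends when locked: 80 deg (1.40 rad) clockwise from above of the notch, 68 mm from the axis, at the collar's top. The flange's underside here has a recess 3 mm high, 30 deg wide, into which the lug springs up when the lid is let go; the stop is 4 deg beyond. Its twin is opposite. Same axes as the chopper.
- seal (a joint): Steel spring ring in the collar's channel, inner radius 60 mm; its value is how far it is pushed down (m): 0 at rest, 9 mm below the collar's top, to 0.010 at the bottom. It pushes up with 5 N at rest, 10 N at 0.007, 12 N at the bottom; about 0.002 when the lid is locked.
- lid_grip (a point): Chopper's lid, loose, flat on the counter, right way up: white disc, radius 59 mm, 8 mm thick, 2 lugs on local +x and -x, black upright bar handle on top: 70 mm long along local x (in line with the lugs), 18 mm thick along y, 8 to 56 mm above the underside. Point: on the lid's axis in the handle, 38 mm above the underside. z up. A half turn makes no difference. About 0.2 kg.
- lid_lug (a point): Middle of the lid's +x lug, 64 mm from its axis, 3 mm above its underside. Lug: 24 mm wide, 6 mm high, out to radius 70 mm. Heights of the grip point above the collar's top: 29 mm when the lid lies in the notches unpressed; under 24 mm it can turn (22 mm is good, 7 mm of push); 19 mm bottomed; 27 mm locked and let go.
- pan_grip (a point): Steel scoop pan, flat on the counter; this is the grip point of its wooden handle, 40 mm above the pan's underside. Local +x points from the pan out along the handle, z up. Handle: bar 85 mm long along x, 18 mm thick along y, 27 to 53 mm above the underside; this point is 2.5 mm outward of its middle. The pan's end wall is 45 mm inward (-x) of this point. 0.18 kg plus pieces.
- pan_lip (a point): Middle of the pan's open spout edge, 166 mm along local -x from the grip point and 32 mm lower, 8 mm above the underside; same axes. The pan proper is 120 mm long, 84 mm wide, side walls 26 mm high, no wall at the spout, where the floor rises 5 mm over the last 35 mm. Pieces slide off at 20 to 30 deg of tilt; 45 deg empties it.
- piece0_mid (a point): Centre of a chunk of white radish: stout cylinder 26 mm in diameter, 22 mm high, 14 g. Starts standing in the pan.
- piece1_mid (a point): Centre of a chunk of white radish: stout cylinder 26 mm in diameter, 22 mm high, 14 g. Starts standing in the pan.
- piece2_mid (a point): Centre of a chunk of white radish: stout cylinder 26 mm in diameter, 22 mm high, 14 g. Starts standing in the pan.
- piece3_mid (a point): Centre of a chunk of white radish: stout cylinder 26 mm in diameter, 22 mm high, 14 g. Starts standing in the pan.
- bowls: Stack of two black lacquer bowls, 104 mm across, 90 mm high; bystander, to be left alone. Origin: centre of its underside.
- glass: Upturned drinking glass, 72 mm across, 90 mm high; bystander, to be left alone. Origin: centre of its underside.
- dish: Small white bowl, 90 mm across, 30 mm high; bystander, to be left alone. Origin: centre of its underside.
There are look-alikes about, which are no part of the job. What is shaped like the part that bears lid_grip but blue or orange is not meant.

How it is judged:
On the way, in this order (a step that is already met when the one before it is completed fails the run):
1. all four pieces lie in the chopper's bowl (horizontal distance between each of piece0_mid, piece1_mid, piece2_mid, piece3_mid and chopper_mouth below 0.06 m and z of piece0_mid in the frame of chopper_mouth between -0.08 and -0.02 m and z of piece1_mid in the frame of chopper_mouth between -0.08 and -0.02 m and z of piece2_mid in the frame of chopper_mouth between -0.08 and -0.02 m and z of piece3_mid in the frame of chopper_mouth between -0.08 and -0.02 m), for 0.3 s.
2. the lid lies in the collar with its lugs in the notches (horizontal distance between lid_grip and chopper_mouth below 0.006 m and z of lid_grip in the frame of chopper_mouth below 0.032 m and angle between the x axis of lid_grip and the x axis of chopper_mouth, either way round below 0.12 rad and angle between lid_grip's own z axis and vertical below 0.08 rad), for 0.1 s.
At the end, for the whole second after the job is handed in: All four pieces are in the bowl; the lid sits level in the collar, centred within 6 mm, turned at least 73 deg clockwise from the notches and sprung up into the recess (its grip point 25.2 to 28.5 mm above the collar's top); the pan stands flat on the counter (within 0.1 rad and 6 mm of height) (all of step 1 and horizontal distance between lid_grip and chopper_mouth below 0.006 m and z of lid_grip in the frame of chopper_mouth between 0.0252 and 0.0285 m and angle between the x axis of lid_grip and the x axis of chopper_mouth, either way round above 1.27 rad and angle between lid_grip's own z axis and vertical below 0.06 rad and angle between pan_grip's own z axis and vertical below 0.1 rad and height (world z) of pan_grip between 0.034 and 0.046 m); the robot touches nothing.
It fails at once if the bowls is pushed away (more than 30 mm) or tipped (distance of bowls from where it was at the start of the episode above 0.03 m or angle between bowls's own z axis and vertical above 0.3 rad).
It fails at once if the glass is pushed away (more than 30 mm) or tipped (distance of glass from where it was at the start of the episode above 0.03 m or angle between glass's own z axis and vertical above 0.3 rad).
It fails at once if the dish is pushed away (more than 30 mm) or tipped (distance of dish from where it was at the start of the episode above 0.03 m or angle between dish's own z axis and vertical above 0.3 rad).
It also fails if it takes over 72 s, if anything falls off the work surface, if the arm or the gripper's body presses on something with over 40 N, if the wrist force passes 120 N, or if a joint passes its speed limit or range.

## Working session

There is one attempt and no reset: what is moved stays moved. The work goes in short steps, Python scripts to look and compute and a tool call to move; the robot and the scene stay as the last step left them, time stands still between calls to the robot, and variables do not carry over. Pictures are saved under pics/ and viewed, at most 10 in all, crops included, and the job is handed in when it is done.

Besides the shell and the picture viewer there is one more tool, called after "Call:" as name([rows], argument=value, ...), one row to a line, values as JSON. carry_out: Moves the arm, as the interface text tells. Its arguments: {"type":"object","properties":{"commands":{"type":"array"},"newtons":{"type":"number"}},"required":["commands"]}

```bash
mkdir -p pics
cat > h.py <<'E'
import numpy as np, cv2
from cell import robot
from scipy.spatial.transform import Rotation as R
def save(p,f): cv2.imwrite('pics/'+f,cv2.cvtColor(p['pixels'],cv2.COLOR_RGB2BGR))
def ray(p,uv,st=None):
    u=(uv[0]-p['cx'])/p['fx']; v=(uv[1]-p['cy'])/p['fy']
    if 'view' in p:
        M=np.linalg.inv(p['view']); d=np.array([u,-v,-1.])
    else:
        T=np.eye(4);T[:3,:3]=R.from_euler('xyz',st['tool_rot']).as_matrix();T[:3,3]=st['tool_pos']
        M=T@p['T_tool_cam']; r=np.hypot(u,v); s=np.sin(r)/max(r,1e-9); d=np.array([u*s,-v*s,-np.cos(r)])
    d=M[:3,:3]@d; return M[:3,3],d/np.linalg.norm(d)
def onz(p,uv,z,st=None):
    o,d=ray(p,uv,st); return o+d*(z-o[2])/d[2]
E
python3 - <<'E'
from h import *
print(robot.observe())
for c in ['top','side']:
    p=robot.read_camera(c); save(p,c+'0.png')
    print(c,p['fx'],p['cx'],[k for k in p], np.linalg.inv(p['view'])[:3,3].round(3))
    Z=dict(chopper_mouth=.14,notch=.14,lock_mark=.14,lid_grip=.038,lid_lug=.003,pan_grip=.04,pan_lip=.008,piece0_mid=.015,bowls=0,glass=0,dish=0)
    for n,z in Z.items():
        for d in robot.tip_of(p,n)[:4]:
            print(n,round(d['p'],2),np.round(d['at']),onz(p,d['at'],z).round(3))
E
```

```text
{'time': 0.0, 'qpos': array([-1.47399557e+00,  3.42746691e-01,  1.52501240e+00, -5.29776124e-06,
        1.27538221e+00, -1.45981303e-01]), 'qvel': array([ 1.21373418e-03, -1.48613552e-03, -9.60480865e-04, -1.30777155e-05,
        4.46886061e-04,  5.07690733e-04]), 'joint_efforts': array([ 2.16293702e-03, -4.31240094e+01, -2.44220173e+01,  7.19896797e-02,
        5.60198107e-02, -1.26323630e-04]), 'tool_pos': array([ 0.12620518, -0.50921935,  0.24303411]), 'tool_rot': array([-3.14005974e+00, -2.20259956e-04,  2.42783435e-01]), 'contact_force': array([ 0.23497845, -0.13603626, -0.24542431]), 'torque': array([-0.0618915 , -0.0637707 , -0.01720489]), 'grip_force': 0.0, 'opening': 0.09173209986391048}
top 583.8635698168691 308.43682738445295 ['pixels', 'fx', 'fy', 'cx', 'cy', 'view', 'shot'] [ 0.455 -0.029  1.317]
chopper_mouth 0.65 [316. 269.] [ 0.512 -0.032  0.14 ]
notch 0.7 [299. 241.] [0.567 0.004 0.14 ]
notch 0.66 [418. 306.] [ 0.443 -0.237  0.14 ]
notch 0.26 [171. 268.] [0.506 0.262 0.14 ]
lock_mark 0.73 [341. 251.] [ 0.55  -0.081  0.14 ]
lid_grip 0.8 [496. 330.] [ 0.394 -0.424  0.
[... 723 characters left out ...]
chopper_mouth 0.19 [302. 404.] [0.515 0.457 0.14 ]
notch 0.64 [325. 249.] [ 0.567 -0.006  0.14 ]
notch 0.3 [302. 404.] [0.515 0.456 0.14 ]
lock_mark 0.61 [339. 232.] [ 0.55  -0.092  0.14 ]
lid_grip 0.93 [383. 243.] [ 0.449 -0.244  0.038]
lid_grip 0.89 [405. 220.] [ 0.395 -0.398  0.038]
lid_grip 0.79 [323. 237.] [ 0.621 -0.243  0.038]
lid_lug 0.82 [401. 236.] [ 0.403 -0.358  0.003]
lid_lug 0.76 [324. 257.] [ 0.606 -0.195  0.003]
pan_grip 0.85 [301. 403.] [0.54  0.366 0.04 ]
pan_lip 0.83 [320. 352.] [0.54  0.197 0.008]
piece0_mid 0.4 [316. 386.] [0.527 0.297 0.015]
bowls 0.95 [224. 341.] [0.756 0.193 0.   ]
glass 0.76 [264. 241.] [ 0.801 -0.256  0.   ]
dish 0.93 [243. 294.] [0.773 0.014 0.   ]
```

View pics/top0.png

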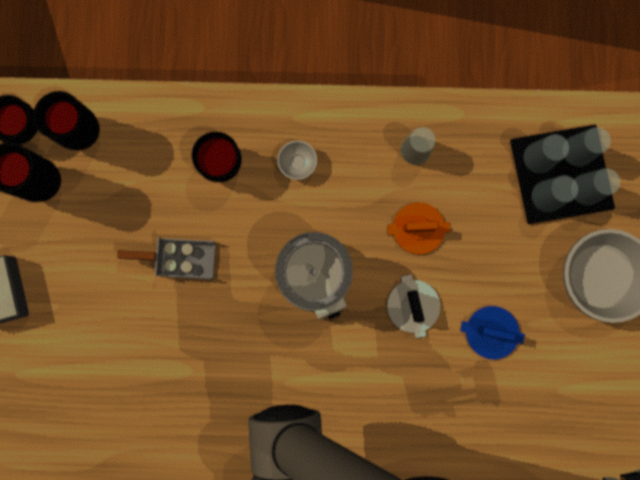

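Run:
```python
import cv2
a=cv2.imread('pics/top0.png')
x=cv2.resize(a[185:365,90:250],None,fx=2.5,fy=2.5,interpolation=3)
y=cv2.resize(a[195:375,370:530],None,fx=2.5,fy=2.5,interpolation=3)
cv2.imwrite('pics/c1.png',cv2.hconcat([x,y]))
b=a[205:335,240:390]; cv2.imwrite('pics/c2.png',cv2.resize(b,None,fx=4,fy=4,interpolation=3))
```

```text
(no output)
```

View pics/c1.png

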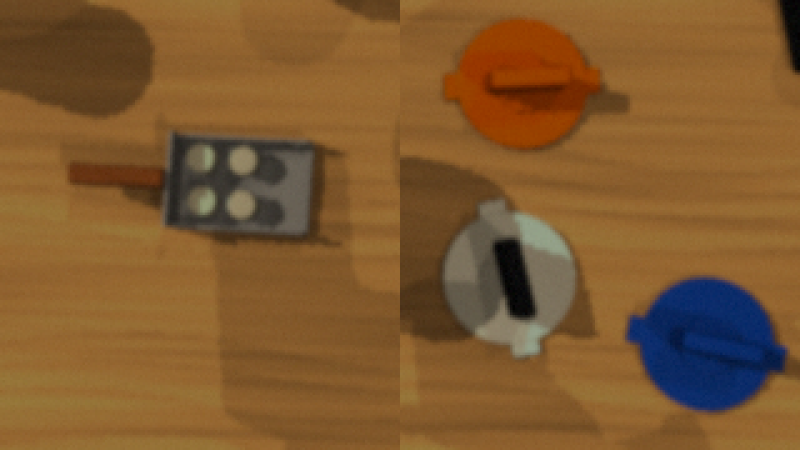

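View pics/c2.png

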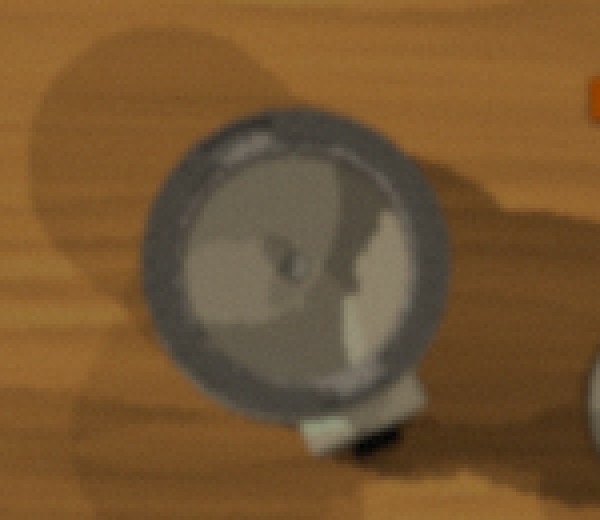

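The white lid with the black handle at (416,304) is the one meant, confirmed by the crop. The look-alikes are orange at (420,228) and blue at (496,330). The pan is at (185,259) with its handle pointing left. The collar's notches are at about (301,242) and (327,300).

I'll start by moving to a point above the lid.

Call:
carry_out([
  [[0.037, -0.0175, -0.004], 0, 1],
  [[0.037, -0.0175, -0.004], 0, 1],
  [[0.037, -0.0175, -0.004], 0, 1],
  [[0.037, -0.0175, -0.004], 0, 1],
  [[0.037, -0.0175, -0.004], 0, 1],
  [[0.037, -0.0175, -0.004], 0, 1],
  [[0.037, -0.0175, -0.004], 0, 1],
  [[0.037, -0.0175, -0.004], 0, 1],
  [[0.037, -0.0175, -0.004], 0, 1],
  [[0.037, -0.0175, -0.004], 0, 1],
  [[0, 0, 0], 0, 1],
  [[0, 0, 0], 0, 1],
])

```text
time: 2.7
tool_pos: [0.4429, -0.251, 0.2835]
tool_rot: [3.142, 0.001, 0.243]
contact_force: [0.4, 0.5, 0.4]
opening: 0.0921
grip_force: 0.0
```

```bash
cat >> h.py <<'E'
Z=dict(chopper_mouth=.14,notch=.14,lock_mark=.14,lid_grip=.038,lid_lug=.003,pan_grip=.04,pan_lip=.008,piece0_mid=.015)
def look(c,names,f=None):
    st=robot.observe(); p=robot.read_camera(c)
    if f: save(p,f)
    print(c,st['time'],st['tool_pos'].round(4),st['tool_rot'].round(4))
    for n in names:
        for d in robot.tip_of(p,n)[:4]: print(' ',n,round(d['p'],2),np.round(d['at'],1),onz(p,d['at'],Z[n],st).round(4))
    return p,st
E
python3 - <<'E'
from h import *
p,st=look('wrist',['lid_grip','lid_lug','chopper_mouth','notch','lock_mark'],'w1.png')
print(p['fx'],p['cx'],p['cy'],p['T_tool_cam'].round(3))
E
```

```text
wrist 2.7 [ 0.4429 -0.251   0.2835] [3.1416e+00 7.0000e-04 2.4320e-01]
  lid_grip 0.97 [361.9  44.5] [ 0.6176 -0.2543  0.038 ]
  lid_grip 0.75 [313.  202.7] [ 0.4423 -0.2462  0.038 ]
  lid_grip 0.63 [448.8 285. ] [ 0.3862 -0.4265  0.038 ]
  lid_lug 0.92 [395.9 250.9] [ 0.4019 -0.3597  0.003 ]
  lid_lug 0.79 [314.8 140.2] [ 0.5057 -0.2322  0.003 ]
  lid_lug 0.79 [305.7  43.9] [ 0.6109 -0.1956  0.003 ]
  lid_lug 0.34 [18.4 70.9] [0.5336 0.2088 0.003 ]
  chopper_mouth 0.56 [ 82.6 101.8] [ 0.5068 -0.0259  0.14  ]
  notch 0.56 [70.9 29.1] [0.5712 0.0055 0.14  ]
  lock_mark 0.86 [142.3  58.8] [ 0.5492 -0.0787  0.14  ]
371.64829954431775 318.03187692862014 239.36770809622973 [[ 0.001  0.954  0.299  0.081]
 [ 1.    -0.001 -0.     0.   ]
 [-0.     0.299 -0.954 -0.142]
 [ 0.     0.     0.     1.   ]]
```

View pics/w1.png

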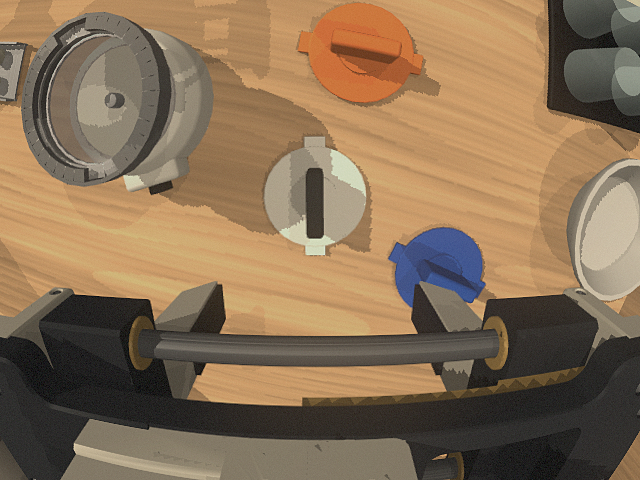

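The white lid with the black handle is centred at (315,195), with its lugs at (315,141) and (315,250). The chopper collar is at (97,98). Next I'll go above the chopper and then the pan.

Call:
carry_out([
  [[0.016, -0.041, -0.01], 0, 1],
  [[0.016, -0.041, -0.01], 0, 1],
  [[0.016, -0.041, -0.01], 0, 1],
  [[0.016, -0.041, -0.01], 0, 1],
  [[0.016, -0.041, -0.01], 0, 1],
  [[0, 0, 0], 0, 1],
  [[0, 0, 0], 0, 1],
  [[0, 0, 0], 0, 1],
])

```text
time: 4.0
tool_pos: [0.4715, -0.0337, 0.3333]
tool_rot: [3.142, 0.001, 0.241]
contact_force: [-0.8, 1.1, 0.1]
opening: 0.0918
grip_force: 0.0
```

Run:
```python
from h import *
p,st=look('wrist',['lid_grip','chopper_mouth','notch','lock_mark','pan_grip','pan_lip'],'w2.png')
```

```text
wrist 4.0 [ 0.4715 -0.0337  0.3333] [3.1416e+00 7.0000e-04 2.4110e-01]
  lid_grip 0.67 [518.5 130.5] [ 0.6204 -0.2616  0.038 ]
  lid_grip 0.56 [467.7 259.6] [ 0.4376 -0.2475  0.038 ]
  chopper_mouth 0.74 [315.3 171.7] [ 0.51   -0.0222  0.14  ]
  notch 0.65 [300.7  96.3] [0.5732 0.0066 0.14  ]
  lock_mark 0.84 [387.2 142.6] [ 0.5521 -0.0786  0.14  ]
  pan_grip 0.74 [466.  202.4] [ 0.5099 -0.2166  0.04  ]
  pan_grip 0.61 [46.2 93.3] [0.534  0.3703 0.04  ]
  pan_grip 0.17 [120.4  86.6] [0.5541 0.2425 0.04  ]
  pan_lip 0.59 [151.9 107.4] [0.5325 0.206  0.008 ]
```

View pics/w2.png

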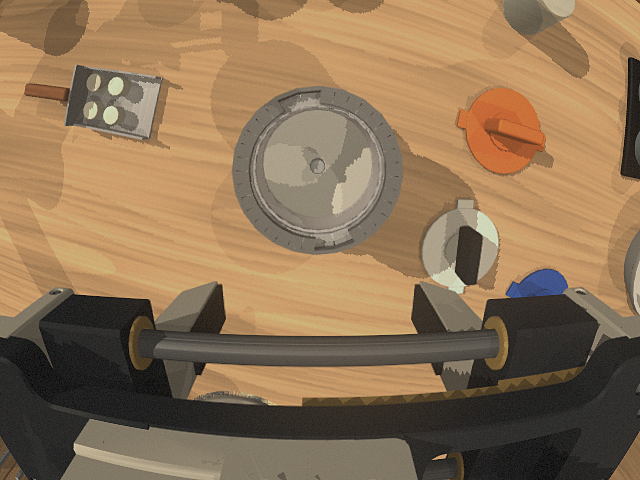

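The collar's centre shows at about (317,170), with the notches at (300,99) and (335,238). The pan is at (115,100). I'll work these out in world coordinates and aim for the pan.

Run:
```python
from h import *
from scipy.optimize import least_squares
a=cv2.imread('pics/w2.png'); p=robot.read_camera('wrist'); st=robot.observe()
hsv=cv2.cvtColor(a,cv2.COLOR_BGR2HSV).astype(int)
pts=[]
c0=np.array([.511,-.03])
def proj(w):
    T=np.eye(4);T[:3,:3]=R.from_euler('xyz',st['tool_rot']).as_matrix();T[:3,3]=st['tool_pos']
    q=np.linalg.inv(T@p['T_tool_cam'])@np.r_[w,1]; x,y,z=q[0],-q[1],-q[2]; r=np.hypot(x,y); th=np.arctan2(r,z)
    return np.array([p['cx']+p['fx']*th*x/r,p['cy']+p['fy']*th*y/r])
g=cv2.GaussianBlur(a,(3,3),0)[:,:,2].astype(float); S=hsv[:,:,1]
for t in np.arange(0,2*np.pi,.1):
    rs=np.arange(.088,.066,-.0004)
    uv=[proj(np.r_[c0+r*np.array([np.cos(t),np.sin(t)]),.14]) for r in rs]
    s=np.array([S[int(round(v)),int(round(u))] for u,v in uv]); i=np.argmax(s<45)
    if i>0: pts.append(c0+rs[i]*np.array([np.cos(t),np.sin(t)]))
pts=np.array(pts)
f=least_squares(lambda q:np.hypot(*(pts-q[:2]).T)-q[2],[*c0,.078],loss='soft_l1',f_scale=.001)
print(len(pts),f.x.round(4),np.abs(f.fun).mean())
c=f.x[:2]
N=[]
for uv in [(300,99),(335,238)]:
    w=onz(p,uv,.14,st)[:2]; N.append(w); d=w-c; print(w.round(4),np.hypot(*d),np.arctan2(d[1],d[0]))
# unrolled ring, r vs angle
im=np.array([[a[tuple(np.round(proj(np.r_[c+r*np.array([np.cos(t),np.sin(t)]),.14])[::-1]).astype(int))] for t in np.arange(-np.pi,np.pi,.01)] for r in np.arange(.082,.05,-.0003)])
cv2.imwrite('pics/ring.png',cv2.resize(im.astype(np.uint8),(785,300)))
d=N[0]-N[1];print('yaw',np.arctan2(d[1],d[0]),sum(N)/2)
```

```text
63 [ 0.5103 -0.0229  0.0774] 0.00035564430534699743
[0.5709 0.0077] 0.06789679326944714 0.4677238284528864
[ 0.4538 -0.0543] 0.06467044148151889 -2.634823174478552
yaw 0.4867714571667754 [ 0.51235593 -0.02329404]
```

View pics/ring.png

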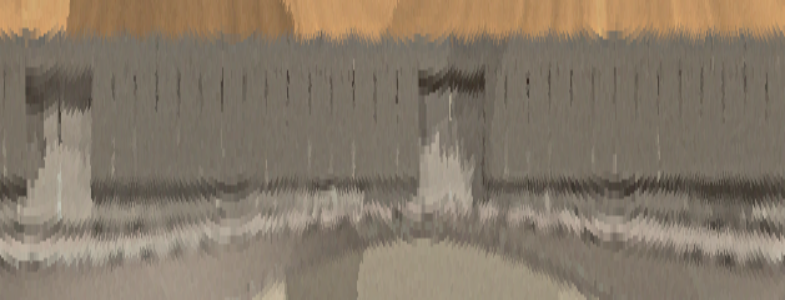

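Call:
carry_out([
  [[0, 0, 0], 0.18, 1],
  [[0, 0, 0], 0, 1],
])

```text
time: 4.65
tool_pos: [0.4717, -0.0326, 0.3337]
tool_rot: [3.141, -0.0, 0.064]
contact_force: [0.2, 0.8, 0.1]
opening: 0.0917
grip_force: 0.0
```

From the unrolled ring, the notches centre on columns 58 and 451, so the collar yaw is about 0.47. The centre is (0.510,-0.023).

Call:
carry_out([
  [[0, 0, 0], -0.18, 1],
  [[0, 0, 0], -0.18, 1],
  [[0, 0, 0], -0.18, 1],
  [[0, 0, 0], -0.18, 1],
  [[0, 0, 0], -0.18, 1],
  [[0, 0, 0], -0.18, 1],
  [[0, 0, 0], -0.18, 1],
  [[0, 0, 0], -0.18, 1],
  [[0.042, 0.005, 0.006], 0, 1],
  [[0.042, 0.005, 0.006], 0, 1],
  [[0.042, 0.005, 0.006], 0, 1],
  [[0.042, 0.005, 0.006], 0, 1],
  [[0.042, 0.005, 0.006], 0, 1],
  [[0.042, 0.005, 0.006], 0, 1],
  [[0.042, 0.005, 0.006], 0, 1],
  [[0.042, 0.005, 0.006], 0, 1],
  [[0, 0, 0], 0, 1],
  [[0, 0, 0], 0, 1],
  [[0, 0, 0], 0, 1],
])

```text
time: 7.02
tool_pos: [0.5346, 0.2989, 0.2862]
tool_rot: [3.141, 0.0, 1.503]
contact_force: [-0.3, -0.2, 0.1]
opening: 0.0914
grip_force: 0.0
```

Run:
```python
from h import *
p,st=look('wrist',['pan_grip','pan_lip','piece0_mid'],'w3.png')
```

```text
wrist 7.025 [0.5346 0.2989 0.2862] [3.1410e+00 1.0000e-04 1.5027e+00]
  pan_grip 0.92 [315.1 137.6] [0.5365 0.3681 0.04  ]
  pan_lip 0.82 [319.1 276. ] [0.5296 0.2012 0.008 ]
  pan_lip 0.74 [305.1 202.8] [0.5195 0.2933 0.008 ]
  piece0_mid 0.83 [305.8 201.5] [0.5208 0.2962 0.015 ]
```

View pics/w3.png

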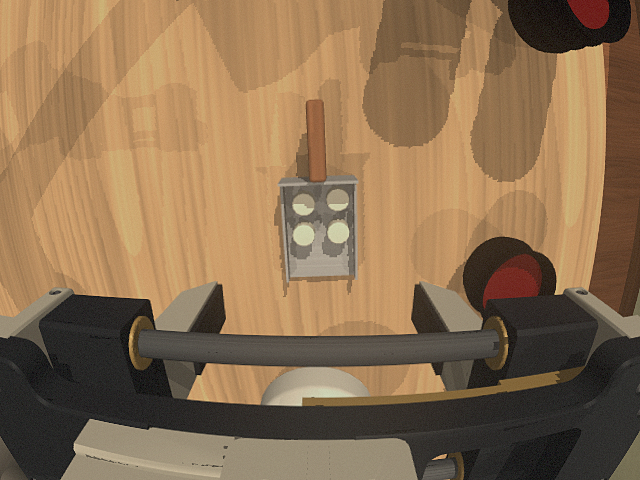

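The pan lies with its handle running from (314,100) to (317,180) and its lip at (319,277), and all four pieces stand in it. I'll go down and grip.

Call:
carry_out([
  [[0.035, -0.001, 0], -0.025, 0.6],
  [[0.034, 0, 0], 0, 0.6],
  [[0, 0, 0.04], 0, 0.6],
  [[0, 0, 0.05], 0, 0.6],
  [[0, 0, 0.05], 0, 0.6],
  [[0, 0, 0.05], 0, 0.6],
  [[0, 0, 0.04], 0, 0.6],
  [[0, 0, 0.018], 0, 0.6],
  [[0, 0, 0], 0, 0.6],
  [[0, 0, 0], 0, 0.6],
  [[0, 0, 0], 0, 0],
  [[0, 0, 0], 0, 0],
  [[0, 0, 0], 0, 0],
  [[0, 0, 0], 0, 0],
  [[0, 0, 0], 0, 0],
], newtons=60)

```text
time: 9.1
tool_pos: [0.5373, 0.3689, 0.0377]
tool_rot: [3.142, 0.0, 1.528]
contact_force: [-0.6, -0.7, 0.5]
opening: 0.0174
grip_force: 59.9
```

Call:
carry_out([
  [[0, 0, -0.004], 0, 0],
  [[0, 0, -0.01], 0, 0],
  [[0, 0, -0.016], 0, 0],
  [[0, 0, -0.02], 0, 0],
  [[0, 0, -0.025], 0, 0],
  [[0, 0, -0.025], 0, 0],
  [[0, 0, -0.025], 0, 0],
  [[0, 0, -0.025], 0, 0],
  [[0, 0, -0.02], 0, 0],
  [[0, 0, -0.012], 0, 0],
  [[0, 0, -0.005], 0, 0],
  [[0, 0, 0], 0, 0],
  [[0, 0, 0], 0, 0],
])

```text
time: 10.72
tool_pos: [0.5369, 0.3687, 0.2237]
tool_rot: [-3.14, 0.001, 1.528]
contact_force: [-0.1, 0.3, -2.8]
opening: 0.0174
grip_force: 59.9
```

Run:
```python
from h import *
p,st=look('side',['pan_grip','pan_lip','piece0_mid'])
q,st=look('wrist',['pan_grip','pan_lip','piece0_mid'])
a=p['pixels'][240:460,200:440]; b=q['pixels'][60:320,200:440]
m=np.hstack([cv2.resize(a,(400,367)),cv2.resize(b,(400,367))])
save({'pixels':m},'l1.png')
```

```text
side 10.725 [0.5369 0.3687 0.2237] [-3.1401e+00  1.0000e-03  1.5278e+00]
  pan_grip 0.93 [299.3 318.9] [0.5981 0.1359 0.04  ]
  pan_grip 0.54 [245.2 294.6] [0.7446 0.0712 0.04  ]
  piece0_mid 0.32 [248.2 295.2] [0.7503 0.0388 0.015 ]
  piece0_mid 0.2 [348.2 249.9] [ 0.5436 -0.226   0.015 ]
wrist 10.925 [0.5371 0.3688 0.2241] [-3.1407e+00  6.0000e-04  1.5278e+00]
  pan_grip 0.91 [317.8 324.6] [0.5322 0.2575 0.04  ]
```

View pics/l1.png

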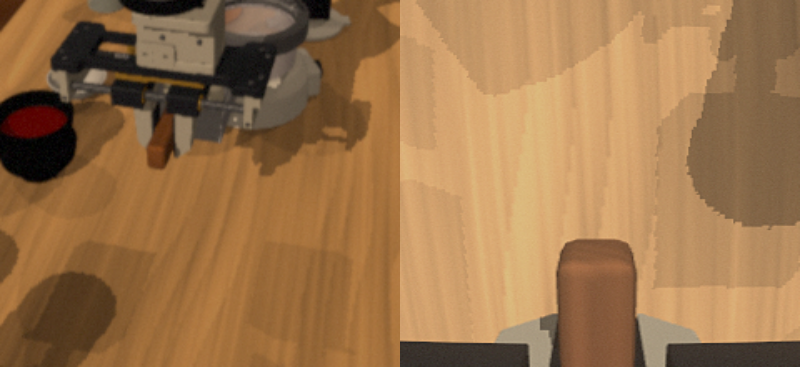

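The pan is held, with its handle in the jaws. I'll carry it to the chopper.

Call:
carry_out([
  [[-0.008, -0.001, 0], 0, 0],
  [[-0.016, -0.001, 0], 0, 0],
  [[-0.022, -0.001, 0], 0, 0],
  [[-0.025, -0.001, 0], 0, 0],
  [[-0.025, -0.001, 0], 0, 0],
  [[-0.025, -0.001, 0], 0, 0],
  [[-0.025, -0.001, 0], 0, 0],
  [[-0.022, -0.001, 0], 0, 0],
  [[-0.018, -0.001, 0], 0, 0],
  [[-0.012, -0.001, 0], 0, 0],
  [[-0.006, 0, 0], 0, 0],
  [[0, 0, 0], 0, 0],
  [[0, 0, 0], 0, 0],
])

```text
time: 12.75
tool_pos: [0.5186, 0.166, 0.2246]
tool_rot: [3.142, -0.0, 1.528]
contact_force: [0.2, -0.2, -1.6]
opening: 0.0177
grip_force: 59.9
```

```bash
cat >> h.py <<'E'
def pw(p,w,st=None):
    q=p['view']@np.r_[w,1]; return np.array([p['cx']-p['fx']*q[0]/q[2],p['cy']+p['fy']*q[1]/q[2]])
def tilt():
    st=robot.observe(); g=st['tool_pos']+[0,0,.002]; u=np.array([np.cos(st['tool_rot'][2]),np.sin(st['tool_rot'][2])])
    print(st['tool_pos'].round(4),st['contact_force'].round(2),st['torque'].round(3))
    for c in ['top','side']:
        p=robot.read_camera(c)
        def L(t,ax=-.166,az=-.032): x=ax*np.cos(t)-az*np.sin(t); z=ax*np.sin(t)+az*np.cos(t); return np.r_[g[:2]+x*u,g[2]+z]
        for n,k in [('pan_lip',(-.166,-.032)),('piece0_mid',None)]:
            for d in robot.tip_of(p,n)[:4]:
                s=''
                if k:
                    ts=np.arange(-.3,1.6,.01); e=[np.hypot(*(pw(p,L(t))-d['at'])) for t in ts]; i=np.argmin(e); s='tilt %.2f err %.1f'%(ts[i],e[i])
                print(c,n,round(d['p'],2),np.round(d['at']),s,onz(p,d['at'],.083)[:2].round(3))
E
python3 -c "
from h import *
tilt()"
```

```text
[0.5186 0.166  0.2246] [ 0.23 -0.16 -1.59] [ 0.217 -0.127  0.008]
top pan_lip 0.7 [301. 266.] tilt -0.17 err 0.1 [0.519 0.   ]
top piece0_mid 0.67 [251. 276.]  [0.495 0.105]
top piece0_mid 0.61 [221. 162.]  [0.74  0.179]
side pan_lip 0.92 [348. 228.] tilt -0.04 err 1.1 [ 0.545 -0.228]
side piece0_mid 0.37 [350. 230.]  [ 0.54  -0.219]
```

Call:
carry_out([
  [[-0.005, 0, 0.01], 0, 0],
  [[0, 0, 0.012], 0, 0],
  [[0, 0, 0.01], 0, 0],
  [[0, 0, 0.006], 0, 0],
  [[0, 0, 0.004], 0, 0],
  [[0, 0, 0.0], 0, 0],
  [[0, 0, 0.0], 0, 0],
])

```text
time: 13.92
tool_pos: [0.5185, 0.1606, 0.183]
tool_rot: [3.141, -0.0, 1.528]
contact_force: [0.4, -0.8, -2.9]
opening: 0.0176
grip_force: 59.9
```

Call:
carry_out([
  [[0, 0, 0.002], 0, 0],
  [[0, 0, 0.0], 0, 0],
  [[0, 0, 0.0], 0, 0],
], newtons=10)

```text
time: 14.3
tool_pos: [0.5185, 0.1605, 0.181]
tool_rot: [3.141, 0.0, 1.528]
contact_force: [0.0, 0.3, 0.4]
opening: 0.0179
grip_force: 10.0
```

Call:
carry_out([
  [[-0.002, 0, -0.006], 0, 0],
  [[-0.002, 0, -0.006], 0, 0],
  [[-0.003, 0, -0.006], 0, 0],
  [[-0.003, 0, -0.006], 0, 0],
  [[0, 0, 0], 0, 0],
])

```text
time: 14.92
tool_pos: [0.5182, 0.1502, 0.2054]
tool_rot: [3.14, 0.0, 1.527]
contact_force: [0.3, 0.0, 0.1]
opening: 0.0183
grip_force: 10.0
```

```bash
python3 -c "
from h import *
tilt()"
```

```text
[0.5182 0.1502 0.2054] [0.25 0.04 0.09] [-0.147 -0.157  0.025]
top pan_lip 0.93 [303. 269.] tilt 0.21 err 0.7 [ 0.513 -0.004]
top piece0_mid 0.48 [260. 271.]  [0.506 0.088]
top piece0_mid 0.25 [222. 163.]  [0.738 0.176]
side pan_lip 0.61 [351. 249.] tilt 0.18 err 1.5 [ 0.522 -0.115]
```

Call:
carry_out([
  [[-0.004, 0, -0.006], 0, 0],
  [[-0.004, 0, -0.006], 0, 0],
  [[-0.004, 0, -0.006], 0, 0],
  [[-0.005, 0, -0.006], 0, 0],
  [[-0.005, 0, -0.006], 0, 0],
  [[-0.006, 0, -0.006], 0, 0],
  [[0, 0, 0], 0, 0],
  [[0, 0, 0], 0, 0],
])

```text
time: 16.23
tool_pos: [0.5166, 0.1225, 0.2406]
tool_rot: [-3.141, 0.0, 1.528]
contact_force: [-0.5, 0.5, -2.3]
opening: 0.0179
grip_force: 10.0
```

```bash
python3 -c "
from h import *
tilt()"
```

```text
[0.5166 0.1225 0.2406] [-0.53  0.46 -2.26] [-0.004 -0.144 -0.085]
top pan_lip 0.66 [303. 267.] tilt 0.52 err 1.7 [ 0.517 -0.004]
top piece0_mid 0.61 [313. 287.]  [ 0.475 -0.027]
```

Call:
carry_out([
  [[-0.006, 0, -0.005], 0, 0],
  [[-0.006, 0, -0.005], 0, 0],
  [[-0.006, 0, -0.004], 0, 0],
  [[-0.006, 0, -0.004], 0, 0],
  [[-0.006, 0, -0.004], 0, 0],
  [[0, 0, 0], 0, 0],
  [[0, 0, 0], 0, 0],
  [[0, 0, 0], 0, 0],
])

```text
time: 17.52
tool_pos: [0.5153, 0.0928, 0.2625]
tool_rot: [-3.141, 0.0, 1.528]
contact_force: [0.4, -0.3, -1.8]
opening: 0.0176
grip_force: 10.0
```

```bash
python3 -c "
from h import *
tilt()
p=robot.read_camera('top');save(p,'t2.png')"
```

```text
[0.5153 0.0928 0.2625] [ 0.4  -0.31 -1.76] [ 0.076 -0.111  0.026]
top pan_lip 0.71 [316. 270.] tilt 0.56 err 0.5 [ 0.512 -0.031]
top pan_lip 0.48 [340. 252.] tilt -0.30 err 16.1 [ 0.552 -0.082]
top piece0_mid 0.24 [223. 159.]  [0.746 0.174]
side pan_lip 0.7 [248. 296.] tilt 1.59 err 88.7 [0.713 0.132]
```

Run:
```python
from h import *
t=robot.read_camera('top')['pixels'][190:340,220:420]; s=robot.read_camera('side')['pixels'][180:330,260:460]
m=np.hstack([cv2.resize(x,(400,300),interpolation=cv2.INTER_CUBIC) for x in (t,s)])
m=np.clip(m.astype(float)*1.5,0,255).astype(np.uint8); save({'pixels':m},'m1.png')
```

```text
(no output)
```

View pics/m1.png

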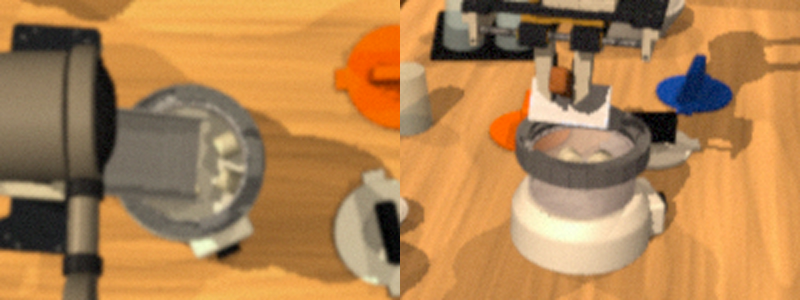

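The pan floor looks empty, with its lip at (205,150) in the left panel. The radish pieces lie in the bowl at about (215–245, 140–190). I'll lift the pan off with a firm grip and look into the bowl.

Call:
carry_out([
  [[0, 0, 0], 0, 0],
  [[0, 0, -0.006], 0, 0],
  [[0, 0, -0.015], 0, 0],
  [[0.005, 0, -0.02], 0, 0],
  [[0.012, 0, -0.015], 0, 0],
  [[0.02, 0, -0.008], 0, 0],
  [[0.025, 0, 0], 0, 0],
  [[0.025, 0, 0], 0, 0],
  [[0.025, 0, 0], 0, 0],
  [[0.03, 0, 0], 0, 0],
  [[0.03, 0, 0], 0, 0],
  [[0.03, 0, 0], 0, 0],
  [[0.025, 0, 0], 0, 0],
  [[0.02, 0, 0], 0, 0],
  [[0.012, 0, 0], 0, 0],
  [[0.006, 0, 0], 0, 0],
  [[0, 0, 0], 0, 0],
], newtons=60)

```text
time: 20.1
tool_pos: [0.5268, 0.3572, 0.3268]
tool_rot: [3.141, 0.0, 1.528]
contact_force: [-1.1, 0.1, -2.3]
opening: 0.0179
grip_force: 60.0
```

Run:
```python
from h import *
tilt()
t=robot.read_camera('top');save(t,'t3.png')
print([(round(d['p'],2),np.round(d['at'])) for d in robot.find_in(t,'piece0_mid')])
a=cv2.cvtColor(t['pixels'],cv2.COLOR_RGB2HSV)
# is anything pale in the pan / bowl: bright low-saturation pixel blobs
```

```text
[0.5268 0.3572 0.3268] [-1.08  0.14 -2.31] [ 0.081 -0.083 -0.049]
top pan_lip 0.79 [179. 260.] tilt 0.51 err 1.7 [0.526 0.26 ]
top piece0_mid 0.48 [311. 286.]  [ 0.478 -0.021]
[(0.65, array([314., 284.])), (0.46, array([415., 304.]))]
```

Run:
```python
from h import *
t=cv2.imread('pics/t3.png'); s=cv2.cvtColor(robot.read_camera('side')['pixels'],cv2.COLOR_RGB2BGR)
m=np.hstack([cv2.resize(x,(w,400),interpolation=cv2.INTER_CUBIC) for x,w in ((t[220:320,265:365],400),(t[210:310,130:230],400))])
cv2.imwrite('pics/m2.png',np.clip(m.astype(float)*1.6,0,255).astype(np.uint8))
```

```text
(no output)
```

View pics/m2.png

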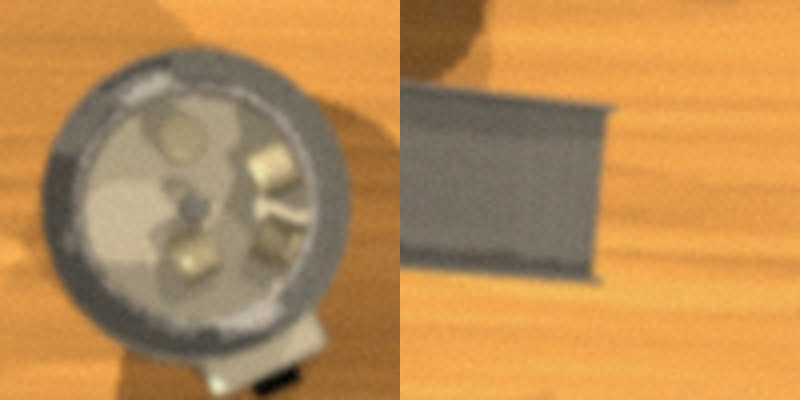

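All four pieces are in the bowl, at (180,135), (270,165), (275,240) and (195,260) in the left panel, and the pan is empty. I'll lower the pan until its lip touches the counter, then lay it flat.

Call:
carry_out([
  [[0, 0, 0.01], 0, 0],
  [[0, 0, 0.025], 0, 0],
  [[0, 0, 0.03], 0, 0],
  [[0, 0, 0.03], 0, 0],
  [[0, 0, 0.03], 0, 0],
  [[0, 0, 0.025], 0, 0],
  [[0, 0, 0.015], 0, 0],
  [[0, 0, 0.007], 0, 0],
  [[0, 0, 0], 0, 0],
])

```text
time: 21.68
tool_pos: [0.5268, 0.3574, 0.1547]
tool_rot: [3.142, 0.0, 1.528]
contact_force: [-0.3, 0.9, -2.1]
opening: 0.0178
grip_force: 60.0
```

Call:
carry_out([
  [[0.0, 0, 0.005], 0, 0],
  [[0.002, 0, 0.006], 0, 0],
  [[0.003, 0, 0.006], 0, 0],
  [[0.004, 0, 0.006], 0, 0],
  [[0.005, 0, 0.006], 0, 0],
  [[0.005, 0, 0.006], 0, 0],
  [[0.005, 0, 0.007], 0, 0],
  [[0.005, 0, 0.007], 0, 0],
  [[0.004, 0, 0.007], 0, 0],
  [[0.004, 0, 0.007], 0, 0],
  [[0.003, 0, 0.007], 0, 0],
  [[0.003, 0, 0.007], 0, 0],
  [[0.002, 0, 0.007], 0, 0],
  [[0.002, 0, 0.007], 0, 0],
  [[0, 0, 0], 0, 0],
], newtons=8)

```text
time: 23.55
tool_pos: [0.5284, 0.404, 0.0627]
tool_rot: [-3.14, 0.001, 1.528]
contact_force: [-0.4, -0.4, -0.2]
opening: 0.0178
grip_force: 8.0
```

```bash
python3 -c "
from h import *
tilt()"
```

```text
[0.5284 0.404  0.0627] [-0.41 -0.37 -0.17] [ 0.078 -0.133  0.019]
top pan_lip 0.63 [191. 264.] tilt 0.28 err 0.1 [0.517 0.233]
top piece0_mid 0.69 [311. 286.]  [ 0.478 -0.022]
side piece0_mid 0.43 [350. 295.]  [0.494 0.085]
```

Call:
carry_out([
  [[0.001, 0, 0.006], 0, 0],
  [[0.001, 0, 0.006], 0, 0],
  [[0, 0, 0.006], 0, 0],
  [[0, 0, 0.004], 0, 0],
  [[0, 0, 0], 0, 0],
  [[0, 0, 0], 0, 0.3],
  [[0, 0, 0], 0, 0.5],
  [[0, 0, 0], 0, 0.6],
  [[0, 0, 0], 0, 0.6],
])

```text
time: 24.98
tool_pos: [0.5289, 0.4063, 0.0418]
tool_rot: [3.141, -0.0, 1.528]
contact_force: [0.3, 0.5, 0.4]
opening: 0.0523
grip_force: 0.0
```

Call:
carry_out([
  [[0, 0, -0.02], 0, 0.6],
  [[0, 0, -0.04], 0, 0.6],
  [[0, 0, -0.05], 0, 0.6],
  [[0, 0, -0.05], 0, 0.6],
  [[-0.03, 0, -0.05], 0, 0.6],
  [[-0.04, 0, -0.02], 0, 0.6],
  [[-0.02, 0, -0.01], 0, 0.6],
  [[0, 0, 0], 0, 0.6],
  [[0, 0, 0], 0, 0.6],
])

```text
time: 26.1
tool_pos: [0.5246, 0.3171, 0.2805]
tool_rot: [-3.14, 0.0, 1.528]
contact_force: [-0.1, 0.1, -1.2]
opening: 0.0552
grip_force: 0.0
```

```bash
python3 -c "
from h import *
look('wrist',['pan_grip','pan_lip'],'w4.png')
look('top',['pan_grip','pan_lip']); look('side',['pan_grip','pan_lip'])"
```

```text
wrist 26.1 [0.5246 0.3171 0.2805] [-3.1398e+00  3.0000e-04  1.5281e+00]
  pan_grip 0.62 [318.4 120.5] [0.5283 0.4039 0.04  ]
  pan_lip 0.67 [316.7 260. ] [0.5195 0.2425 0.008 ]
top 26.25 [0.5246 0.3172 0.2803] [-3.1396e+00  9.0000e-04  1.5289e+00]
  pan_grip 0.62 [118.4 260. ] [0.5242 0.4027 0.04  ]
  pan_grip 0.62 [334.2 263.5] [ 0.5294 -0.0713  0.04  ]
  pan_lip 0.77 [192.9 262.8] [0.5242 0.2452 0.008 ]
  pan_lip 0.48 [314.7 274.2] [ 0.5061 -0.0292  0.008 ]
side 26.4 [0.5248 0.3169 0.2809] [-3.1405e+00  5.0000e-04  1.5286e+00]
  pan_grip 0.67 [264.6 242.7] [ 0.7736 -0.1789  0.04  ]
  pan_grip 0.64 [303.7 422.3] [0.5257 0.4063 0.04  ]
  pan_lip 0.62 [325.6 367.2] [0.5203 0.2376 0.008 ]
```

The pan stands flat: its grip and lip are 0.162–0.17 m apart in all three cameras at table heights. Now the lid.

Call:
carry_out([
  [[0, 0, 0], 0.18, 1],
  [[0, 0, 0], 0.18, 1],
  [[0, 0, 0], 0.18, 1],
  [[0, 0, 0], 0.18, 1],
  [[0, 0, 0], 0.18, 1],
  [[0, 0, 0], 0.18, 1],
  [[0, 0, 0], 0.18, 1],
  [[0, 0, 0], 0.025, 1],
])

```text
time: 27.55
tool_pos: [0.525, 0.3164, 0.2817]
tool_rot: [3.142, -0.0, 0.243]
contact_force: [0.9, -0.1, -0.9]
opening: 0.0917
grip_force: 0.0
```

Call:
carry_out([
  [[-0.018, 0.044, 0], 0, 1],
  [[-0.018, 0.044, 0], 0, 1],
  [[-0.018, 0.044, 0], 0, 1],
  [[-0.018, 0.044, 0], 0, 1],
  [[-0.018, 0.044, 0], 0, 1],
  [[-0.018, 0.044, 0], 0, 1],
  [[-0.018, 0.044, 0], 0, 1],
  [[-0.018, 0.044, 0], 0, 1],
  [[-0.018, 0.044, 0], 0, 1],
  [[-0.018, 0.044, 0], 0, 1],
  [[-0.018, 0.044, 0], 0, 1],
  [[-0.018, 0.044, 0], 0, 1],
  [[0, 0, 0], 0, 1],
  [[0, 0, 0], 0, 1],
  [[0, 0, 0], 0, 1],
])

```text
time: 29.42
tool_pos: [0.4425, -0.2469, 0.2819]
tool_rot: [-3.142, -0.0, 0.245]
contact_force: [0.3, -0.5, 0.2]
opening: 0.0917
grip_force: 0.0
```

Run:
```python
from h import *
p,st=look('wrist',['lid_grip','lid_lug'],'w5.png')
g=p['pixels'].astype(int).max(2); m=((g<50)*255).astype(np.uint8); m[262:]=0
n,l,s,c=cv2.connectedComponentsWithStats(m)
for i in range(1,n):
    if s[i,4]>150:
        print(s[i],c[i].round(1)); ys,xs=np.where(l==i)
        W=np.array([onz(p,(x,y),.056,st)[:2] for x,y in zip(xs,ys)]); r=cv2.minAreaRect((W*1e4).astype(np.float32)); print(W.mean(0).round(4),r)
```

```text
wrist 29.425 [ 0.4425 -0.2469  0.2819] [-3.1416e+00 -2.0000e-04  2.4520e-01]
  lid_grip 0.95 [316.5 205. ] [ 0.4409 -0.2462  0.038 ]
  lid_grip 0.88 [449.7 285.2] [ 0.387  -0.4228  0.038 ]
  lid_grip 0.62 [368.9  40. ] [ 0.624  -0.2555  0.038 ]
  lid_lug 0.9 [310.   43.5] [ 0.612  -0.1958  0.003 ]
  lid_lug 0.82 [318.7 139.5] [ 0.5074 -0.232   0.003 ]
  lid_lug 0.71 [398.9 253.8] [ 0.3998 -0.3599  0.003 ]
[ 550    0   90  134 3222] [584.4  71.4]
[ 0.6856 -0.51  ] ((7033.70703125, -5326.9970703125), (1399.7578125, 1600.9481201171875), 11.626264572143555)
```

Run:
```python
from h import *
from scipy.optimize import least_squares
a=cv2.imread('pics/w5.png'); p=robot.read_camera('wrist'); st=robot.observe()
S=cv2.GaussianBlur(cv2.cvtColor(a,cv2.COLOR_BGR2HSV)[:,:,1],(3,3),0).astype(int); V=a.max(2).astype(int)
T=np.eye(4);T[:3,:3]=R.from_euler('xyz',st['tool_rot']).as_matrix();T[:3,3]=st['tool_pos']; Ti=np.linalg.inv(T@p['T_tool_cam'])
def proj(w):
    q=Ti@np.r_[w,1]; x,y,z=q[0],-q[1],-q[2]; r=np.hypot(x,y); th=np.arctan2(r,z)
    return np.array([p['cx']+p['fx']*th*x/r,p['cy']+p['fy']*th*y/r])
c0=np.array([.442,-.2465]); ed=[]
for t in np.arange(0,2*np.pi,.05):
    rs=np.arange(.085,.045,-.0003); e=np.array([np.cos(t),np.sin(t)])
    s=np.array([S[tuple(np.round(proj(np.r_[c0+r*e,.008])[::-1]).astype(int))] for r in rs]); i=np.argmax(s<60); ed.append((t,rs[i]))
ed=np.array(ed); lug=ed[ed[:,1]>.0635]; 
d=ed[(ed[:,1]<.0635)&(ed[:,1]>.054)]; pts=c0+d[:,1:]*np.c_[np.cos(d[:,0]),np.sin(d[:,0])]
f=least_squares(lambda q:np.hypot(*(pts-q[:2]).T)-q[2],[*c0,.059],loss='soft_l1',f_scale=.0007); print('disc',f.x.round(4),len(pts))
print('lug angles',lug.round(3).tolist())
m=((V<75)&(S<120)).astype(np.uint8)*255; m[:150]=0;m[250:]=0;m[:,:295]=0;m[:,335:]=0
n,l,s,c=cv2.connectedComponentsWithStats(m); i=1+np.argmax(s[1:,4]); ys,xs=np.where(l==i); print(s[i],c[i])
W=np.array([onz(p,(x,y),.056,st)[:2] for x,y in zip(xs,ys)]); print(W.mean(0).round(4),cv2.minAreaRect((W*1e4).astype(np.float32)))
```

```text
disc [ 0.4429 -0.2481  0.0578] 110
lug angles [[0.05, 0.067], [0.1, 0.07], [0.15, 0.069], [0.2, 0.069], [0.25, 0.069], [0.3, 0.069], [0.35, 0.069], [0.4, 0.066], [3.25, 0.068], [3.3, 0.069], [3.35, 0.069], [3.4, 0.069], [3.45, 0.069], [3.5, 0.069], [3.55, 0.069], [3.6, 0.066]]
[ 310  169   17   70 1167] [318.02056555 203.72150814]
[ 0.4461 -0.247 ] ((4458.64111328125, -2470.684326171875), (714.6527099609375, 165.19606018066406), 14.049660682678223)
```

Call:
carry_out([
  [[0.001, 0, 0.03], 0, 0.6],
  [[0, 0, 0.05], 0, 0.6],
  [[0, 0, 0.05], 0, 0.6],
  [[0, 0, 0.05], 0, 0.6],
  [[0, 0, 0.04], 0, 0.6],
  [[0, 0, 0.02], 0, 0.6],
  [[0, 0, 0.006], 0, 0.6],
  [[0, 0, 0], 0, 0.6],
  [[0, 0, 0], 0, 0],
  [[0, 0, 0], 0, 0],
  [[0, 0, 0], 0, 0],
  [[0, 0, 0], 0, 0],
  [[0, 0, 0], 0, 0],
], newtons=60)

```text
time: 31.25
tool_pos: [0.4433, -0.2479, 0.0359]
tool_rot: [3.141, -0.0, 0.243]
contact_force: [-0.6, -0.4, 2.2]
opening: 0.0178
grip_force: 60.0
```

Call:
carry_out([
  [[0, 0, -0.005], 0, 0],
  [[0, 0, -0.015], 0, 0],
  [[0, 0, -0.03], 0, 0],
  [[0, 0, -0.04], 0, 0],
  [[0, 0, -0.04], 0, 0],
  [[0, 0, -0.03], 0, 0],
  [[0, 0, -0.02], 0, 0],
  [[0, 0, -0.008], 0, 0],
  [[0, 0, 0], 0, 0],
  [[0, 0, 0], 0, 0],
])

```text
time: 32.5
tool_pos: [0.4428, -0.2475, 0.2228]
tool_rot: [-3.14, 0.001, 0.243]
contact_force: [-0.3, -0.3, -1.6]
opening: 0.0175
grip_force: 60.0
```

Run:
```python
from h import *
p,st=look('wrist',['lid_grip','lid_lug'],'w6.png')
z=st['tool_pos'][2]; t=st['tool_pos']; y=st['tool_rot'][2]; Rz=np.array([[np.cos(y),np.sin(y)],[-np.sin(y),np.cos(y)]])
for n,h in [('lid_lug',z-.033),('lid_grip',z+.002)]:
    for d in robot.tip_of(p,n): print(n,d['p'],np.round(d['at'],1),'in tool xy(up)',(Rz@(onz(p,d['at'],h,st)-t)[:2]).round(4))
a=p['pixels'].astype(int); print(a[60:200:3,318].tolist())
```

```text
wrist 32.5 [ 0.4428 -0.2475  0.2228] [-3.1402e+00  1.2000e-03  2.4280e-01]
  lid_grip 0.92 [375.4  25.7] [ 0.623  -0.2544  0.038 ]
  lid_grip 0.91 [470.3 309.6] [ 0.3856 -0.4276  0.038 ]
  lid_grip 0.72 [317.2 324.5] [ 0.3344 -0.2739  0.038 ]
  lid_grip 0.6 [106.1  46.4] [ 0.5619 -0.008   0.038 ]
  lid_lug 0.92 [308.   28.2] [ 0.6141 -0.1953  0.003 ]
  lid_lug 0.83 [318.8 163.6] [ 0.4865 -0.2377  0.003 ]
lid_lug 0.92 [308.   28.2] in tool xy(up) [0.1284 0.0042]
lid_lug 0.83 [318.8 163.6] in tool xy(up) [ 0.0637 -0.0008]
lid_grip 0.92 [375.4  25.7] in tool xy(up) [ 0.1206 -0.0217]
lid_grip 0.91 [470.3 309.6] in tool xy(up) [ 0.0044 -0.0692]
lid_grip 0.72 [317.2 324.5] in tool xy(up) [-0.0011 -0.0002]
lid_grip 0.6 [106.1  46.4] in tool xy(up) [0.1206 0.0868]
[[224, 124, 61], [227, 126, 66], [220, 125, 69], [199, 157, 111], [189, 143, 94], [200, 155, 105], [213, 161, 110], [214, 163, 114], [220, 174, 119], [219, 170, 118], [217, 167, 116], [223, 177, 120], [220, 174, 119], [227, 179, 121], [223, 176, 120], [220, 172, 116], [211, 161, 108], [212, 163, 110], [227, 178, 119], [160, 121, 83], [161, 124, 86], [167, 131, 89], [178, 136, 95], [174, 133, 92], [168, 131, 92], [167, 129, 88], [176, 137, 96], [182, 143, 101], [179, 140, 97], [180, 139, 99], [183, 139, 94], [231, 227, 200], [227, 217, 190], [229, 221, 196], [227, 219, 192], [229, 220, 192], [228, 220, 193], [227, 219, 193], [229, 222, 194], [226, 224, 199], [226, 221, 193], [228, 220, 193], [227, 219, 191], [228, 222, 194], [227, 219, 191], [227, 219, 194], [227, 219, 193]]
```

The lid is held centred: its lug is at 63.7 mm in the tool frame, with 0.8 mm sideways error. I'll bring it over the collar at yaw 0.47.

Call:
carry_out([
  [[0, 0, 0], -0.12, 0],
  [[0, 0, 0], -0.107, 0],
  [[0, 0, 0], 0, 0],
  [[0.012, -0.012, 0], 0, 0],
  [[0.022, -0.023, 0], 0, 0],
  [[0.025, -0.026, 0], 0, 0],
  [[0.025, -0.026, 0], 0, 0],
  [[0.025, -0.026, 0], 0, 0],
  [[0.025, -0.026, 0], 0, 0],
  [[0.018, -0.02, 0], 0, 0],
  [[0.01, -0.011, 0], 0, 0],
  [[0, 0, 0], 0, 0],
  [[0, 0, 0], 0, 0],
])

```text
time: 34.38
tool_pos: [0.5105, -0.0235, 0.2237]
tool_rot: [3.141, 0.0, 0.469]
contact_force: [-0.9, -0.0, -1.9]
opening: 0.0174
grip_force: 60.0
```

```bash
cat > e.py <<'E'
from h import *
from scipy.optimize import least_squares
st=robot.observe(); p=robot.read_camera('wrist'); save(p,'w7.png')
a=cv2.cvtColor(p['pixels'],cv2.COLOR_RGB2BGR)
T=np.eye(4);T[:3,:3]=R.from_euler('xyz',st['tool_rot']).as_matrix();T[:3,3]=st['tool_pos']; Ti=np.linalg.inv(T@p['T_tool_cam'])
print(st['tool_pos'],st['tool_rot'])
def proj(w):
    q=Ti@np.r_[w,1]; x,y,z=q[0],-q[1],-q[2]; r=np.hypot(x,y); th=np.arctan2(r,z)
    return np.array([p['cx']+p['fx']*th*x/r,p['cy']+p['fy']*th*y/r])
S=cv2.GaussianBlur(cv2.cvtColor(a,cv2.COLOR_BGR2HSV)[:,:,1],(3,3),0).astype(int)
c0=np.array([.5103,-.0229]); pts=[]
for t in np.arange(.47-1.3,.47+1.3,.04):
    rs=np.arange(.090,.066,-.0003); e=np.array([np.cos(t),np.sin(t)])
    uv=[proj(np.r_[c0+r*e,.14]) for r in rs]
    s=np.array([S[int(v),int(u)] if 0<=v<480 and 0<=u<640 else 0 for u,v in np.round(uv)]); i=np.argmax(s<45)
    if i>0: pts.append(c0+rs[i]*e)
pts=np.array(pts)
f=least_squares(lambda q:np.hypot(*(pts-q[:2]).T)-.0777,c0,loss='soft_l1',f_scale=.0007); print('collar',f.x.round(4),len(pts),np.abs(f.fun).mean())
c=f.x
for n,h in [('lid_lug',st['tool_pos'][2]-.033),('notch',.14),('lock_mark',.14)]:
    for d in robot.tip_of(p,n)[:3]:
        w=onz(p,d['at'],h,st)[:2]; v=w-st['tool_pos'][:2]; v2=w-c; print(n,round(d['p'],2),np.round(d['at'],1),'rel tool',np.hypot(*v).round(4),np.arctan2(v[1],v[0]).round(3),'rel collar',np.hypot(*v2).round(4),np.arctan2(v2[1],v2[0]).round(3))
E
python3 e.py
```

```text
[ 0.51054948 -0.02349325  0.22366235] [3.14128853e+00 4.00660565e-04 4.69090109e-01]
collar [ 0.5098 -0.0237] 65 0.0009435042780641259
lid_lug 0.88 [498.3 388.4] rel tool 0.1436 -1.673 rel collar 0.1432 -1.668
lid_lug 0.73 [318.2 166.2] rel tool 0.0624 0.46 rel collar 0.0631 0.458
lid_lug 0.71 [502.6 200.7] rel tool 0.1077 -0.644 rel collar 0.1081 -0.639
notch 0.62 [319.7 146.8] rel tool 0.0687 0.447 rel collar 0.0695 0.446
lock_mark 0.85 [420.6 239.2] rel tool 0.0682 -0.945 rel collar 0.0684 -0.935
```

Call:
carry_out([
  [[0, 0, 0.015], 0.008, 0],
  [[0, 0, 0.018], 0, 0],
  [[0, 0, 0.01], 0, 0],
  [[0, 0, 0.003], 0, 0],
  [[0, 0, 0.003], 0, 0],
  [[0, 0, 0.002], 0, 0],
  [[0, 0, 0], 0, 0],
])

```text
time: 35.45
tool_pos: [0.5108, -0.0229, 0.1728]
tool_rot: [3.141, -0.0, 0.462]
contact_force: [-0.2, 0.4, -1.3]
opening: 0.0174
grip_force: 60.0
```

Call:
carry_out([
  [[0, 0, 0.002], 0, 0],
  [[0, 0, 0.001], 0, 0],
  [[0, 0, 0], 0, 0],
  [[0, 0, 0], 0, 0],
])

```text
time: 35.95
tool_pos: [0.5108, -0.0229, 0.1697]
tool_rot: [3.141, -0.0, 0.462]
contact_force: [1.4, -0.7, -2.3]
opening: 0.0178
grip_force: 60.0
```

Call:
carry_out([
  [[0, 0, 0.001], 0, 0],
  [[0, 0, 0.001], 0, 0],
  [[0, 0, 0.001], 0, 0],
  [[0, 0, 0], 0, 0],
  [[0, 0, 0], 0, 0],
])

```text
time: 36.58
tool_pos: [0.5108, -0.0229, 0.1669]
tool_rot: [3.141, -0.0, 0.462]
contact_force: [-1.2, 0.7, 1.3]
opening: 0.0177
grip_force: 60.0
```

Call:
carry_out([
  [[0, 0, 0.001], 0, 0],
  [[0, 0, 0.001], 0, 0],
  [[0, 0, 0.001], 0, 0],
  [[0, 0, 0.001], 0, 0],
  [[0, 0, 0], 0, 0],
  [[0, 0, 0], 0, 0],
])

```text
time: 37.33
tool_pos: [0.5109, -0.0229, 0.1629]
tool_rot: [3.141, -0.0, 0.462]
contact_force: [-1.2, 0.6, 5.7]
opening: 0.0176
grip_force: 60.0
```

Call:
carry_out([
  [[0, 0, 0.001], 0, 0],
  [[0, 0, 0.001], 0, 0],
  [[0, 0, 0.001], 0, 0],
  [[0, 0, 0], 0, 0],
  [[0, 0, 0], 0, 0],
])

```text
time: 37.95
tool_pos: [0.5109, -0.0229, 0.1601]
tool_rot: [3.141, -0.001, 0.462]
contact_force: [-2.0, 0.8, 6.4]
opening: 0.0177
grip_force: 60.0
```

Call:
carry_out([
  [[0, 0, 0], 0.06, 0],
  [[0, 0, 0], 0.06, 0],
  [[0, 0, 0], 0.06, 0],
  [[0, 0, 0], 0.06, 0],
  [[0, 0, 0], 0, 0],
])

```text
time: 38.58
tool_pos: [0.5114, -0.0231, 0.1603]
tool_rot: [3.141, -0.002, 0.221]
contact_force: [0.4, 1.2, 7.5]
opening: 0.0181
grip_force: 60.0
```

```bash
python3 -c "
from h import *
s=robot.observe();print(s['torque'],s['contact_force'],s['tool_rot'])"
```

```text
[ 0.0052192   0.20584397 -0.15133394] [0.44643977 1.16910725 7.47691115] [ 3.14069215e+00 -1.71747723e-03  2.21050751e-01]
```

Call:
carry_out([
  [[0, 0, 0], 0.1, 0],
  [[0, 0, 0], 0.1, 0],
  [[0, 0, 0], 0.1, 0],
  [[0, 0, 0], 0.1, 0],
  [[0, 0, 0], 0.1, 0],
  [[0, 0, 0], 0.1, 0],
  [[0, 0, 0], 0, 0],
])

```text
time: 39.45
tool_pos: [0.5114, -0.0231, 0.1603]
tool_rot: [-3.141, -0.002, -0.38]
contact_force: [-0.0, 0.6, 6.0]
opening: 0.0178
grip_force: 60.0
```

Call:
carry_out([
  [[0, 0, 0], 0.1, 0],
  [[0, 0, 0], 0.1, 0],
  [[0, 0, 0], 0.1, 0],
  [[0, 0, 0], 0.1, 0],
  [[0, 0, 0], 0.1, 0],
  [[0, 0, 0], 0, 0],
  [[0, 0, 0], 0, 0],
])

```text
time: 40.33
tool_pos: [0.5114, -0.023, 0.1603]
tool_rot: [-3.14, -0.002, -0.879]
contact_force: [0.2, -0.4, 6.4]
opening: 0.0175
grip_force: 60.0
```

```bash
python3 -c "
from h import *
s=robot.observe();print(s['torque'],s['contact_force'],s['tool_rot'],s['qpos'])"
```

```text
[ 0.24124587  0.14092321 -0.05631169] [ 0.23935547 -0.39332152  6.36685989] [-3.14026733e+00 -1.52268872e-03 -8.78574773e-01] [-1.94868745e-01  4.01993357e-01  1.68345745e+00  7.54547979e-05
  1.05412423e+00  2.25446414e+00]
```

Call:
carry_out([
  [[0, 0, 0], 0.03, 0],
  [[0, 0, 0], 0.03, 0],
  [[0, 0, 0], 0.02, 0],
  [[0, 0, 0], 0, 0],
])

```text
time: 40.83
tool_pos: [0.5114, -0.023, 0.1603]
tool_rot: [-3.14, -0.001, -0.958]
contact_force: [-0.2, 0.7, 6.7]
opening: 0.018
grip_force: 60.0
```

```bash
python3 -c "
from h import *
s=robot.observe();print(s['torque'],s['contact_force'],s['tool_rot'])"
```

```text
[0.215079   0.13368382 0.01590243] [-0.17146694  0.71494536  6.69119549] [-3.14025430e+00 -1.46219253e-03 -9.58395341e-01]
```

Call:
carry_out([
  [[0, 0, -0.001], 0, 0],
  [[0, 0, -0.001], 0, 0],
  [[0, 0, -0.001], 0, 0],
  [[0, 0, -0.001], 0, 0],
  [[0, 0, -0.001], 0, 0],
  [[0, 0, 0], 0, 0],
  [[0, 0, 0], 0, 0],
])

```text
time: 41.7
tool_pos: [0.5109, -0.0229, 0.1647]
tool_rot: [-3.141, -0.0, -0.958]
contact_force: [1.5, 0.4, 4.2]
opening: 0.0177
grip_force: 60.0
```

Call:
carry_out([
  [[0, 0, 0], 0, 0.2],
  [[0, 0, 0], 0, 0.4],
  [[0, 0, 0], 0, 0.6],
  [[0, 0, 0], 0, 0.6],
  [[0, 0, -0.02], 0, 0.6],
  [[0, 0, -0.04], 0, 0.6],
  [[0, 0, -0.05], 0, 0.6],
  [[0, 0, -0.04], 0, 0.6],
  [[0, 0, 0], 0, 0.6],
  [[0, 0, 0], 0, 0.6],
])

```text
time: 42.95
tool_pos: [0.5102, -0.0228, 0.3138]
tool_rot: [3.14, 0.001, -0.958]
contact_force: [-0.8, 0.0, -0.7]
opening: 0.0552
grip_force: 0.0
```

```bash
sed -i "s/('lid_lug',st\['tool_pos'\]\[2\]-.033)/('lid_lug',.132),('lid_grip',.167)/; s/np.arange(.47-1.3,.47+1.3/np.arange(-2.3,.5/; s/w7/w8/" e.py; python3 e.py
python3 - <<'E'
from h import *
p=robot.read_camera('side')
o=[np.r_[.5105,-.023,.167]]
print('expect',pw(p,o[0]),[ (round(d['p'],2),np.round(d['at'],1)) for d in robot.tip_of(p,'lid_grip')])
look('side',['pan_grip','pan_lip']);print(robot.observe()['contact_force'])
E
```

```text
[ 0.51023691 -0.02282388  0.31377145] [ 3.14042817e+00  1.04474126e-03 -9.58216282e-01]
collar [ 0.5094 -0.0235] 70 0.00040750332026151667
lid_lug 0.85 [315.9 142.7] rel tool 0.0674 -0.938 rel collar 0.0673 -0.921
lid_lug 0.84 [529.4  39.6] rel tool 0.2708 -1.801 rel collar 0.2699 -1.799
lid_lug 0.67 [330.4  30.3] rel tool 0.1675 -1.023 rel collar 0.1673 -1.017
lid_grip 0.76 [315.6 230.6] rel tool 0.0021 1.369 rel collar 0.003 1.136
lid_grip 0.55 [569.9  18.8] rel tool 0.3035 -1.808 rel collar 0.3026 -1.806
notch 0.89 [241.9 208. ] rel tool 0.0675 0.44 rel collar 0.0686 0.444
lock_mark 0.95 [316.2 141.4] rel tool 0.0689 -0.942 rel collar 0.0688 -0.926
expect [351.02273013 237.2898058 ] [(0.97, array([407.7, 216.8])), (0.83, array([352.5, 237.9])), (0.72, array([324.4, 234.6]))]
side 43.3 [ 0.5106 -0.0229  0.3141] [ 3.1408e+00  8.0000e-04 -9.5820e-01]
  pan_grip 0.97 [300.8 421.8] [0.5307 0.4063 0.04  ]
  pan_lip 0.65 [325.5 368.6] [0.5197 0.2415 0.008 ]
[-0.24505637  1.09441864  0.21817383]
```

```bash
python3 -c "
from cell import robot
print(robot.hand_in())"
```

```text
the job is handed in; nothing more can be done
None
```

I handed the job in at about 43 s with everything done as far as I could measure, but the hand-in call returned no verdict: all four radish pieces are in the bowl, the pan is flat on the counter, and the lid is turned about 80° clockwise, sprung up locked and released.

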